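Take the screw-cap bottle from the railed shelf

TASK

Pick out the tall bottle with the ribbed screw cap from the little wooden shelf: lift it straight up until its foot clears the front rail, draw it forward over the rail, and set it down (do not drop it) upright in the large compartment of the white kit tray. Leave the other two bottles standing where they are on the shelf.

Things in the scene. Friction and masses are not known exactly. Their poses are not given: they have to be found in the camera images.
- bottle_center (a point): Bottle to move: plain frosted white, round, ribbed white screw cap; 89 mm tall, the tallest on the shelf. Body 39 mm in diameter up to 71 mm above its foot, cap 34 mm. Mass 80 to 170 g. This point is its centre, 44.5 mm above its foot; z up along the bottle. It stands in the left, middle or right place of the shelf.
- domed_center (a point): Centre, half-way up, of a bystander: smooth white bottle with a domed top, 32 mm in diameter, 58 mm tall, about 60 g, on the shelf. z up. Not to be disturbed.
- dropper_center (a point): Centre, half-way up, of a bystander: small dropper bottle with a pointed nozzle, 27 mm in diameter, 60 mm tall, about 60 g, on the shelf. z up. Not to be disturbed.
- shelf: Fixed open-topped plywood bottle shelf, 374 mm wide (y), 95 deep (x), 100 high. Origin: centre of underside, on the table; -x points out of the front, z up. Board top at z=50 mm. Fixed front rail from x=-47.5 to -41.5, its top at z=80. Back slat from x=39.5, top z=95; side panels from y=+-175, top z=100. The three bottles stand within 10 mm of x=0 and y=-105, 0 or 105.
- tray: Fixed white thin-walled kit tray, 117 mm (x) by 237 (y) by 32 high. Origin: centre of underside, on the table; z up. A cross wall 22 mm high at y=-15 to -5 mm divides it: the +y half is one undivided large compartment, inside x=-49 to 49, y=-5 to 109 mm, floor at z=2 mm; the other half is split in two by another wall.
There are look-alikes about, which are no part of the job. Leave any green look-alike of the part that bears bottle_center alone. What is shaped like the part that bears domed_center but black is not meant.

How it is judged:
By the outcome, as a careful person would: the job done as asked, in the order asked, and still so for the second after the job is handed in, with the robot touching nothing.
It also fails if it takes over 35 s, if anything falls off the work surface, if the arm or the gripper's body presses on something with over 40 N, if the wrist force passes 120 N, or if a joint passes its speed limit or range.

ROBOT

A 6-joint arm with a two-finger parallel gripper is mounted at the origin on the work surface; the furniture and walls round the work are solid. World frame = base frame: x ahead of the robot, y to its left, z up, the work surface at z = 0. Lengths are in m, angles in rad, forces in N, time in s.
With the tool pointing down it reaches from about 0.25 to 0.725 m from the base axis. Payload 4 kg.
Tool frame: the origin (TCP) lies where the fingers leave the gripper's body, on its centre line; the fingertips stand tip_extent ahead of it and the grasp point (between the pads) lies 54 mm ahead of it (tip_extent is the distance from the TCP to the fingertips, in m); z points along the fingers, y is the direction in which the jaws open and shut (so a half turn about z gives the same grasp; the last joint's range is limited). The gripper opens to 85 mm and grips with 20 to 120 N. Pads are 22 mm wide; open, the fingers measure 114 mm over their backs; the gripper's body (76 mm by 85 mm) begins 54 mm behind the grasp point. The pads swing forward as they close: fully open they stand 13 mm farther back than shut.
Start: joints at [-1.195, 0.241, 0.005, 1.335, 0, 1.571], TCP at [0.184, -0.465, 0.304] pointing down, gripper open.
Joint ranges: [-2.72, 2.72], [-1.05, 1.87], [-1.09, 1.28], [-1.99, 2.15], [-1.42, 1.44], [-3.14, 3.14]. Speed limits (rad/s): [2.79, 2.79, 3.14, 3.14, 3.14, 3.14].

INTERFACE

Orientations are given as a rotation vector (axis times angle).
In Python, from rig import * gives the robot as it stands.
- The arm moves only by the tool send_rows, never from a script. Its argument "motion" is text: rows parted by semicolons, each of 7 numbers parted by spaces: the shift along the world's x, y, z in mm, then the turn, a rotation vector about the world's x, y, z in rad, then the finger opening in mm, from 0 to 85.4. In form: tx ty tz ax ay az fingers; .... A call has 1 to 12 rows; each row is the pose to reach, as a shift and turn from the pose commanded when the call began; what a row does not reach only later rows make up. A row lasts 1/12 s, in which the tool goes at most 41.7 mm and 7.16 degrees, less where a joint would pass 70% of its speed; a pose out of reach is approached as far as the arm can. A call with a gripper value outside its range is refused whole. The fingers move at their own pace and stop on an object; "squeeze" is the grip in N (left out, the last holds). Time passes only in rows, so rows that repeat a pose let the fingers close. It gives the time, the measured TCP pose, the force and the opening at its end, in the units of the state.
- state(): the state, without advancing time (a new reading comes with each control period).
- camera(name): name is "scene" or "top"; returns a dict with "img" (384x512x3 uint8, red, green, blue), "mtx" (3x3 intrinsics, pixels), "D" ([k1, k2, p1, p2, k3] as OpenCV has them; the pictures are not rectified), "view" (4x4, takes a point from world to camera coordinates). Camera axes: x right, y down, z forward; pixel columns grow to the right and rows downward; lengths in m; the calibration is good to about 2 mm. A picture is of the moment at which its call begins. There is no depth.
- sign_off(): hands the job in, once; it reports no verdict.
Trained networks look in a picture, given as the dict that the camera call returned (one of the last four; its "shot" number tells which), for a name from the list of things; names that differ only in an ending like _2 or _b are one class to them, and where a whole thing is asked for, a point or a joint stands for the part that bears it (a point fixed in the world has none). Each returns a list of dicts, best first, with "score" (0 to 1); they miss things now and then, are a little off and sometimes report something else, mostly with a low value. They report only what shows in the picture. A call takes as long as a camera call. They do not tell look-alikes from the thing itself.
- recognise(picture, target): "point" ([x, y, z] in m, in world coordinates, good to about 4 mm: the middle of the surface that is visible of it).
- regions_of(picture, target): "mask" (384x512 bool, what is visible of it).
- mark_of(picture, target): "point" ([x, y, z] in m, in world coordinates, good to about 4 mm: a listed point, or the origin of a listed thing).
The state is a dict: "clock": time; "joints": joint angles; "joint_velocities": joint speeds; "effort": joint torques, N m; "position": TCP position; "ee_rot": TCP orientation; "ft_force": force on the tool from outside, world axes, zero at the start; "wrist_torque": the same for the moment, N m; "opening": finger opening in m.
Only numpy, scipy, OpenCV 4.12 (cv2) and the standard library are available. Lean on these libraries where they do the work, as an engineer would, in place of code of your own. Each camera call takes 0.05 s, during which the arm holds its last target.

## Working session

There is one attempt and no reset: what is moved stays moved. The work goes in short steps, Python scripts to look and compute and a tool call to move; the robot and the scene stay as the last step left them, time stands still between calls to the robot, and variables do not carry over. Pictures are saved under pics/ and viewed, and the job is handed in when it is done.

Besides the shell and the picture viewer there is one more tool, called after "Emit:" as name(argument=value, ...), one argument or row to a line, values as JSON. send_rows: Moves the arm, as the interface text tells. Its arguments: {"type":"object","properties":{"motion":{"type":"string"},"squeeze":{"type":"number"}},"required":["motion"]}

```bash
mkdir -p pics; cat > h.py <<'E'
from rig import *
import numpy as np, cv2
def save(c,n): cv2.imwrite('pics/'+n+'.png',cv2.cvtColor(c['img'],cv2.COLOR_RGB2BGR))
E
python3 - <<'E'
from h import *
print(state())
for n in ['scene','top']:
    c=camera(n); save(c,n+'0')
    print(n,np.linalg.inv(c['view'])[:3,3])
    for t in ['bottle_center','domed_center','dropper_center','shelf','tray']:
        print(t,[(np.round(r['point'],3),round(r['score'],2)) for r in mark_of(c,t)])
E
```

```text
{'clock': 0.0, 'joints': array([-1.19501972e+00,  2.41407172e-01,  3.71365779e-03,  1.33519609e+00,
        1.43640189e-05,  1.57078391e+00]), 'joint_velocities': array([-0.00106667, -0.00010377,  0.00021227,  0.00077921,  0.00190134,
       -0.00076045]), 'effort': array([ 1.78674563e-03, -3.72321582e+01,  2.52405828e+01,  1.69725891e-02,
        1.67265148e-04, -1.53974787e-05]), 'position': array([ 0.18332299, -0.46466   ,  0.30301167]), 'ee_rot': array([-3.08427674e+00, -5.86436194e-01,  5.91596352e-04]), 'ft_force': array([-0.38591092, -0.07328983, -0.45304234]), 'wrist_torque': array([-0.00287589,  0.03820655, -0.00094401]), 'opening': 0.08539068881563842}
scene [-0.34343745 -0.66942707  0.58704649]
bottle_center [(array([ 0.579, -0.272,  0.092]), 0.69)]
domed_center [(array([ 0.507, -0.346,  0.079]), 0.62)]
dropper_center [(array([ 0.648, -0.192,  0.082]), 0.68)]
shelf [(array([ 0.574, -0.274,  0.002]), 0.75)]
tray [(array([ 0.418, -0.017,  0.002]), 0.77)]
top [ 0.43878746 -0.24621434  0.9361327 ]
bottle_center [(array([ 0.579, -0.27 ,  0.095]), 0.59), (array([ 0.539, -0.505,  0.046]), 0.59)]
domed_center [(array([ 0.372, -0.393,  0.03 ]), 0.63), (array([ 0.511, -0.343,  0.078]), 0.47), (array([ 0.649, -0.195,  0.078]), 0.2)]
dropper_center [(array([ 0.65 , -0.196,  0.081]), 0.63)]
shelf [(array([ 0.574, -0.27 , -0.001]), 0.77)]
tray [(array([ 0.418, -0.018, -0.001]), 0.8)]
```

View pics/scene0.png

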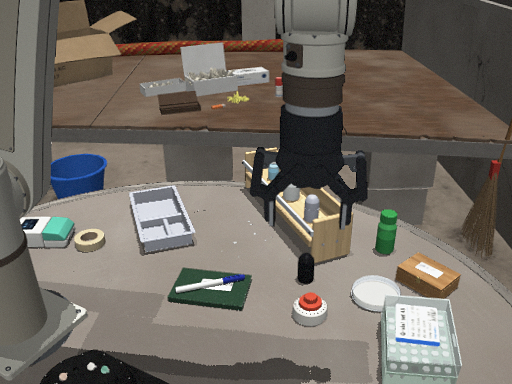

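View pics/top0.png

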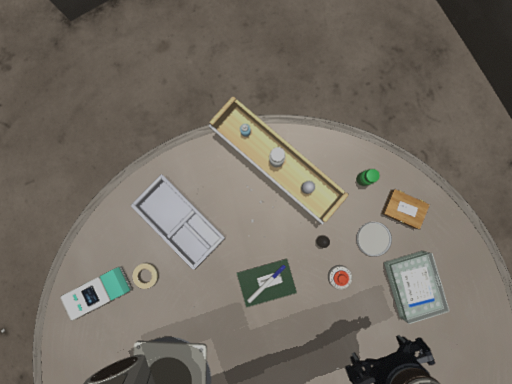

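The scene view shows the shelf with three bottles. In the top view the target is the white middle bottle at about (277,155), with the dropper at (245,130) and the domed bottle at (308,187). The green bottle at (370,177) and the black domed one at (323,241) are look-alikes. The tray's large compartment is the upper-left half, at about (160,205). Next I'll fit the shelf and tray poses.

```bash
cat > fit.py <<'E'
from h import *
from scipy.optimize import minimize
def proj(c,P):
    V=c['view']; return cv2.projectPoints(np.asarray(P,float),cv2.Rodrigues(V[:3,:3])[0],V[:3,3],c['mtx'],c['D'])[0][:,0]
def tf(p,P):
    a=p[2];R=np.array([[np.cos(a),-np.sin(a),0],[np.sin(a),np.cos(a),0],[0,0,1]])
    return np.asarray(P)@R.T+[p[0],p[1],0]
def box(x0,x1,y0,y1,z0,z1): return np.array([[x,y,z] for x in(x0,x1) for y in(y0,y1) for z in(z0,z1)])
S=1e-3
parts={'shelf':[box(-.0475,-.0415,-.187,.187,0,.08),box(.0395,.0475,-.187,.187,0,.095),box(-.0475,.0475,-.187,-.175,0,.1),box(-.0475,.0475,.175,.187,0,.1),box(-.0475,.0475,-.187,.187,0,.05)],
'tray':[box(-.0585,.0585,-.1185,.1185,0,.032)]}
def sil(c,name,p):
    m=np.zeros((384*4,512*4),np.uint8)
    for b in parts[name]:
        h=cv2.convexHull((proj(c,tf(p,b))*4+1.5).astype(np.float32)).round().astype(np.int32)
        cv2.fillConvexPoly(m,h,1)
    return cv2.resize(m.astype(np.float32),(512,384),interpolation=cv2.INTER_AREA)
def fit(c,name,p0,extra=None):
    m=regions_of(c,name)[0]['mask'].astype(np.uint8)
    m=cv2.morphologyEx(m,cv2.MORPH_CLOSE,np.ones((25,25)) if name=='shelf' else np.ones((5,5)))
    f=lambda q:np.abs(sil(c,name,[q[0]/100,q[1]/100,q[2]/10])-m).sum()
    q0=np.array([p0[0]*100,p0[1]*100,p0[2]*10])
    r=minimize(f,q0,method='Nelder-Mead',options=dict(initial_simplex=q0+np.vstack([np.zeros(3),np.eye(3)])))
    return np.array([r.x[0]/100,r.x[1]/100,r.x[2]/10]),r.fun,m
if __name__=='__main__':
    c=camera('top')
    im=cv2.cvtColor(c['img'],cv2.COLOR_RGB2BGR); big=cv2.resize(im,None,fx=4,fy=4,interpolation=cv2.INTER_CUBIC)
    for n,p0 in [('shelf',(.574,-.272,-.8)),('tray',(.418,-.018,-.8))]:
        p,e,m=fit(c,n,p0); print(n,np.round(p,4),e,m.sum())
        for b in parts[n]:
            q=(proj(c,tf(p,b))*4+1.5).round().astype(int)
            for i,j in [(0,1),(0,2),(0,4),(1,3),(1,5),(2,3),(2,6),(3,7),(4,5),(4,6),(5,7),(6,7)]: cv2.line(big,tuple(map(int,q[i])),tuple(map(int,q[j])),(0,0,255),1)
    for r in regions_of(c,'bottle_center'):
        ys,xs=np.nonzero(r['mask']); print(r['score'],xs.min(),xs.max(),ys.min(),ys.max())
    cv2.imwrite('pics/fit_a.png',big[360:920,800:1420]); cv2.imwrite('pics/fit_b.png',big[660:1120,480:940])
E
python3 fit.py
```

```text
shelf [ 0.5746 -0.2711 -0.6951] 319.625 6141
tray [ 0.415  -0.0121 -0.7543] 158.4375 4106
0.71 357 378 169 184
0.68 269 283 148 166
```

View pics/fit_a.png

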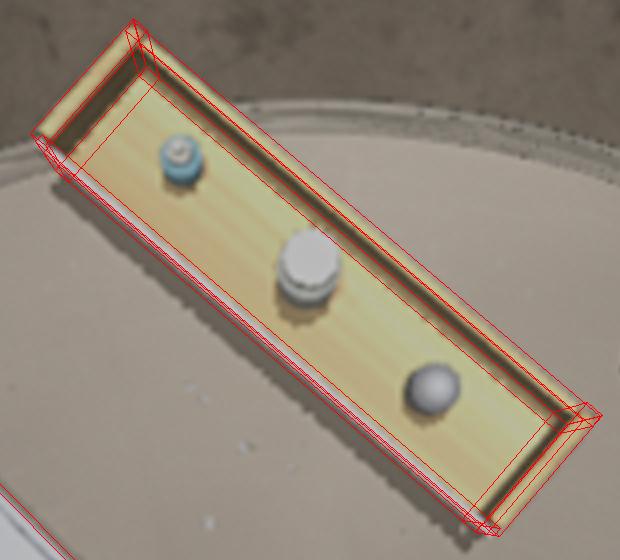

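View pics/fit_b.png

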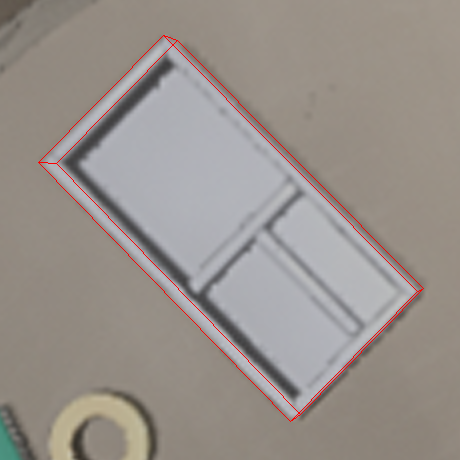

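```bash
cat > loc.py <<'E'
from fit import *
p=None
def cyl():
    t=np.linspace(0,2*np.pi,40,endpoint=False); c=np.c_[np.cos(t),np.sin(t)]
    return [np.c_[c*r,np.full(40,z)] for r,z in[(.0195,0),(.0195,.071),(.017,.071),(.017,.089)]]
def silb(c,x,y,z,parts=cyl()):
    m=np.zeros((384*4,512*4),np.uint8)
    for a,b in[(0,1),(2,3)]:
        h=cv2.convexHull((proj(c,np.vstack([parts[a],parts[b]])+[x,y,z])*4+1.5).astype(np.float32)).round().astype(np.int32); cv2.fillConvexPoly(m,h,1)
    return cv2.resize(m.astype(np.float32),(512,384),interpolation=cv2.INTER_AREA)
if __name__=='__main__':
    for n in['top','scene']:
        c=camera(n)
        for r in regions_of(c,'bottle_center'):
            m=r['mask'].astype(float)
            f=lambda q:np.abs(silb(c,q[0]/100,q[1]/100,.05)-m).sum()
            q0=np.array([57.9,-27.1]); s=minimize(f,q0,method='Nelder-Mead',options=dict(initial_simplex=q0+np.array([[0,0],[.8,0],[0,.8]])))
            print(n,s.x,s.fun,m.sum(),r['score'])
    try:print(tip_extent)
    except Exception as e:print(e)
    c=camera('top');
    for px in [(277.4,154.3)]:
        u=cv2.undistortPoints(np.array([[px]],float),c['mtx'],c['D'])[0,0]; V=np.linalg.inv(c['view']); d=V[:3,:3]@[u[0],u[1],1]; o=V[:3,3]; print(o+d*(.139-o[2])/d[2])
    print([k for k in dir() if 'tip' in k], state()['position'],state()['clock'])
E
python3 loc.py
```

```text
top [ 44.19933109 -22.76760812] 495.5 269.0 0.56
top [ 57.64775162 -26.59567833] 67.5 215.0 0.49
scene [668.24199219  82.88222656] 758.0 758.0 0.78
scene [ 58.48485749 -26.34991678] 500.25 192.0 0.54
0.0726
[ 0.57576768 -0.26897338  0.139     ]
['tip_extent'] [ 0.18351902 -0.46510113  0.30390733] 1.05
```

Emit:
send_rows(
  motion="20 10 0 0 0 0.1 85; 40 20 0 0 0 0.2 85; 60 30 0 0 0 0.3 85; 80 40 0 0 0 0.4 85; 105 52 0 0 0 0.5 85; 130 65 0 0 0 0.6 85; 155 78 0 0 0 0.7 85; 180 90 0 0 0 0.8 85; 205 102 0 0 0 0.9 85; 230 115 0 0 0 1.0 85; 250 125 0 0 0 1.1 85; 265 132 0 0 0 1.2 85",
  squeeze=30,
)

```text
clock: 2.05
position: [0.4503, -0.3319, 0.3038]
ee_rot: [2.208, 2.234, 0.001]
ft_force: [0.8, -0.6, 0.2]
opening: 0.0853
```

Emit:
send_rows(
  motion="15 7 -3 0 0 0.1 85; 30 15 -6 0 0 0.2 85; 45 22 -9 0 0 0.3 85; 60 30 -12 0 0 0.4 85; 75 38 -15 0 0 0.5 85; 90 45 -18 0 0 0.6 85; 105 53 -21 0 0 0.7 85; 118 58 -24 0 0 0.8 85; 128 64 -24 0 0 0.872 85; 128 64 -24 0 0 0.872 85; 128 64 -24 0 0 0.872 85; 128 64 -24 0 0 0.872 85",
)

```text
clock: 3.05
position: [0.5761, -0.2694, 0.2799]
ee_rot: [-1.071, -2.953, 0.001]
ft_force: [-0.3, -0.4, 0.4]
opening: 0.0853
```

```bash
python3 - <<'E'
from h import *
s=state();from scipy.spatial.transform import Rotation as R
print(s['position'],s['joints'],s['clock'],s['ft_force']);M=R.from_rotvec(s['ee_rot']).as_matrix();print(M,np.arctan2(M[1,1],M[0,1]))
c=camera('scene');save(c,'s1')
c=camera('top');save(c,'t1')
E
```

```text
[ 0.57605226 -0.26936436  0.27986556] [-4.37266353e-01  5.27747129e-01  3.67079983e-01  1.41054938e+00
 -3.58740084e-04  2.58314845e-01] 3.05 [-0.3202877  -0.4081977   0.41523928]
[[-7.67681346e-01  6.40831544e-01 -5.32576749e-04]
 [ 6.40831688e-01  7.67681396e-01 -1.47048034e-04]
 [ 3.14616243e-04 -4.54178090e-04 -9.99999847e-01]] 0.8752152757471507
```

```bash
python3 - <<'E'
from h import *
a=cv2.imread('pics/s1.png')[80:260,200:400];b=cv2.imread('pics/t1.png')[80:240,180:380]
cv2.imwrite('pics/ab.png',np.vstack([cv2.resize(a[:150],(400,300)),cv2.resize(b[:150],(400,300))]))
E
```

```text
(no output)
```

View pics/ab.png

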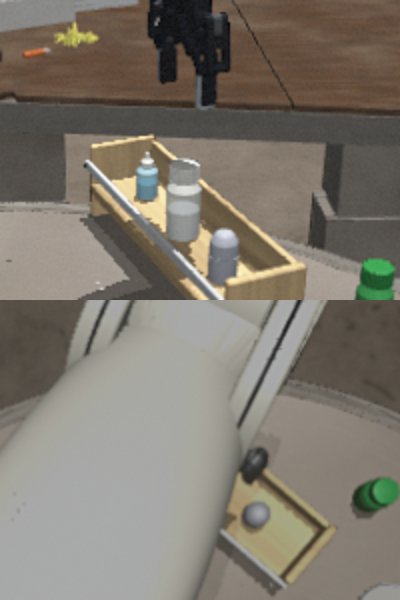

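The arm now hovers over the middle bottle, which the scene view shows unobstructed at about (292,180). I'll check its position from this view.

```bash
python3 - <<'E'
from loc import *
c=camera('scene')
for t in['bottle_center','domed_center','dropper_center']: print(t,[(np.round(r['point'],4),round(r['score'],2)) for r in mark_of(c,t)])
for r in regions_of(c,'bottle_center'):
    m=r['mask'].astype(float)
    if m.sum()<50: continue
    f=lambda q:np.abs(silb(c,q[0]/100,q[1]/100,.05)-m).sum()
    q0=np.array([57.7,-26.9]); s=minimize(f,q0,method='Nelder-Mead',options=dict(initial_simplex=q0+np.array([[0,0],[.8,0],[0,.8]])))
    print(s.x,s.fun,m.sum())
E
```

```text
bottle_center [(array([ 0.538 , -0.5076,  0.0425]), 0.88), (array([ 0.5829, -0.2692,  0.093 ]), 0.79)]
domed_center [(array([ 0.5051, -0.3462,  0.0807]), 0.93)]
dropper_center [(array([ 0.6467, -0.1909,  0.0812]), 0.54)]
[ 58.07746117 -26.82140126] 60.375 685.0
[234.475    -83.309375] 786.0 786.0
```

Emit:
send_rows(
  motion="2 1 -10 0 0 0 85; 2 1 -25 0 0 0 85; 2 1 -40 0 0 0 85; 2 1 -55 0 0 0 85; 2 1 -70 0 0 0 85; 2 1 -82 0 0 0 85; 2 1 -94 0 0 0 85; 2 1 -104 0 0 0 85; 2 1 -112 0 0 0 85; 2 1 -118 0 0 0 85; 2 1 -118 0 0 0 85; 2 1 -118 0 0 0 85",
)

```text
clock: 4.4
position: [0.5785, -0.2681, 0.1618]
ee_rot: [-1.068, -2.954, -0.0]
ft_force: [-0.0, -0.3, -0.3]
opening: 0.0849
```

Emit:
send_rows(
  motion="0 0 0 0 0 0 60; 0 0 0 0 0 0 52; 0 0 0 0 0 0 46; 0 0 0 0 0 0 42; 0 0 0 0 0 0 38; 0 0 0 0 0 0 34; 0 0 0 0 0 0 30; 0 0 0 0 0 0 30; 0 0 0 0 0 0 30; 0 0 0 0 0 0 30",
  squeeze=30,
)

```text
clock: 5.23
position: [0.5787, -0.2684, 0.1626]
ee_rot: [1.068, 2.953, -0.001]
ft_force: [-0.8, -0.1, 5.0]
opening: 0.0383
```

```bash
python3 - <<'E'
from h import *
c=camera('scene');a=c['img'][80:260,200:400];cv2.imwrite('pics/s2.png',cv2.resize(a,(800,600))[:,:,::-1]);print(state()['position'],state()['opening'])
E
```

```text
[ 0.57869036 -0.26834804  0.16258831] 0.03797829280632576
```

View pics/s2.png

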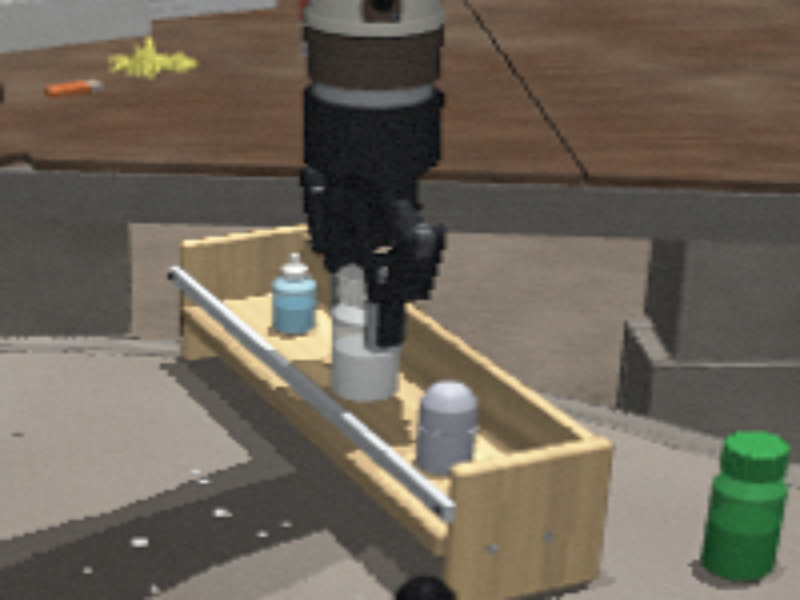

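The fingers are closed on the bottle's body with an opening of 38 mm, and the neighbours are clear. I'll lift it straight up.

Emit:
send_rows(
  motion="0 0 2 0 0 0 30; 0 0 6 0 0 0 30; 0 0 11 0 0 0 30; 0 0 17 0 0 0 30; 0 0 24 0 0 0 30; 0 0 31 0 0 0 30; 0 0 38 0 0 0 30; 0 0 45 0 0 0 30; 0 0 51 0 0 0 30; 0 0 55 0 0 0 30; 0 0 55 0 0 0 30; 0 0 55 0 0 0 30",
  squeeze=35,
)

```text
clock: 6.28
position: [0.5786, -0.2682, 0.2172]
ee_rot: [1.068, 2.954, -0.0]
ft_force: [-0.3, -0.9, 0.1]
opening: 0.0379
```

```bash
python3 - <<'E'
from h import *
c=camera('scene');a=c['img'][80:260,200:400];cv2.imwrite('pics/s3.png',cv2.resize(a,(800,600))[:,:,::-1]);print(state()['position'],state()['opening'])
E
```

```text
[ 0.57837493 -0.26803558  0.2166886 ] 0.03824488763218388
```

View pics/s3.png

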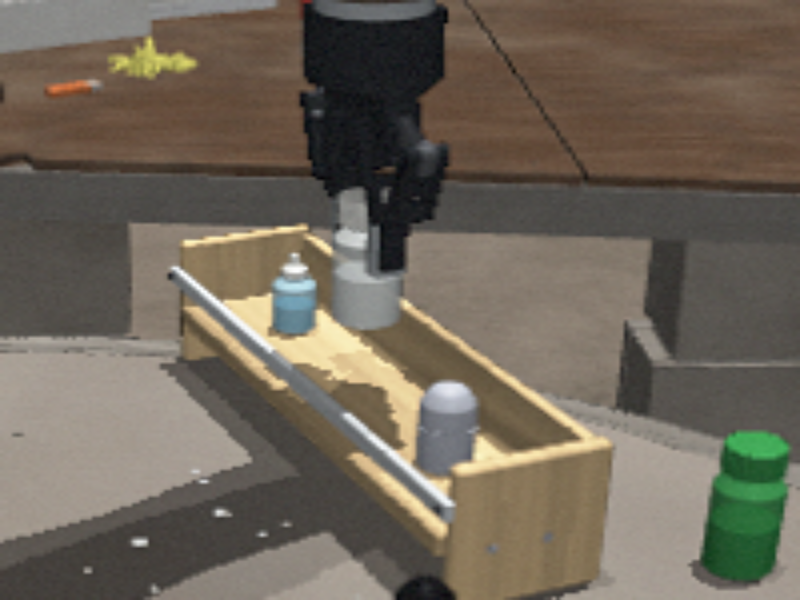

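The bottle is hanging upright with its foot at about z = 104 mm, above the 80 mm rail. I'll draw it forward.

Emit:
send_rows(
  motion="-3 3 0 0 0 0 30; -9 8 0 0 0 0 30; -18 15 0 0 0 0 30; -28 23 0 0 0 0 30; -38 32 0 0 0 0 30; -48 40 0 0 0 0 30; -58 49 0 0 0 0 30; -68 57 0 0 0 0 30; -78 65 0 0 0 0 30; -86 72 0 0 0 0 30; -91 76 0 0 0 0 30; -92 77 0 0 0 0 30",
)

```text
clock: 7.33
position: [0.4854, -0.1903, 0.2167]
ee_rot: [-1.067, -2.953, -0.0]
ft_force: [0.3, 0.1, -1.7]
opening: 0.0383
```

Emit:
send_rows(
  motion="-1 6 0 0 0 0 30; -3 18 0 0 0 0 30; -6 34 0 0 0 -0.01 30; -9 54 0 0 0 -0.02 30; -12 74 0 0 0 -0.03 30; -16 96 0 0 0 -0.04 30; -19 118 0 0 0 -0.05 30; -23 140 0 0 0 -0.06 30; -26 160 0 0 0 -0.06 30; -30 180 0 0 0 -0.06 30; -33 198 0 0 0 -0.06 30; -35 210 0 0 0 -0.06 30",
)

```text
clock: 8.33
position: [0.4512, 0.0211, 0.2169]
ee_rot: [-1.154, -2.922, -0.001]
ft_force: [-1.1, -0.4, -1.1]
opening: 0.0384
```

Emit:
send_rows(
  motion="-1 5 0 0 0 0 30; -1 7 0 0 0 0 30; -1 7 -10 0 0 0 30; -1 7 -20 0 0 0 30; -1 7 -32 0 0 0 30; -1 7 -42 0 0 0 30; -1 7 -50 0 0 0 30; -1 7 -50 0 0 0 30; -1 7 -50 0 0 0 30",
)

```text
clock: 9.08
position: [0.4504, 0.0256, 0.1667]
ee_rot: [-1.157, -2.92, 0.001]
ft_force: [0.1, 0.2, -1.2]
opening: 0.0377
```

```bash
python3 - <<'E'
from h import *
c=camera('scene');save(c,'s4')
a=c['img'][140:290,80:280];cv2.imwrite('pics/s4z.png',cv2.resize(a,(800,600))[:,:,::-1]);print(state()['position'],state()['opening'],state()['ft_force'],state()['ee_rot'])
print([(np.round(r['point'],4),round(r['score'],2)) for r in mark_of(c,'bottle_center')])
E
```

```text
[0.45078019 0.0256556  0.16709835] 0.03797360031498828 [ 0.45121295  0.05467841 -1.2342207 ] [1.15696856e+00 2.92061773e+00 1.02901662e-05]
[(array([ 0.5397, -0.5036,  0.042 ]), 0.69)]
```

View pics/s4z.png

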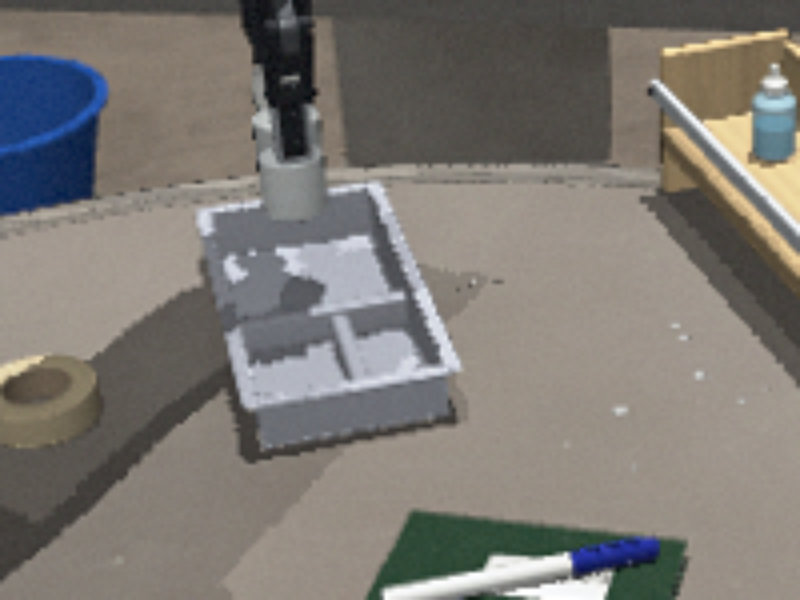

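The bottle is hanging over the large compartment with its foot about 52 mm above the tray floor. I'll lower it slowly.

Emit:
send_rows(
  motion="0 0 -6 0 0 0 30; 0 0 -14 0 0 0 30; 0 0 -22 0 0 0 30; 0 0 -30 0 0 0 30; 0 0 -37 0 0 0 30; 0 0 -43 0 0 0 30; 0 0 -47 0 0 0 30; 0 0 -49 0 0 0 30; 0 0 -50 0 0 0 30; 0 0 -50 0 0 0 30; 0 0 -50 0 0 0 30",
)

```text
clock: 10.1
position: [0.4507, 0.0259, 0.1171]
ee_rot: [1.156, 2.921, 0.0]
ft_force: [-0.1, -0.5, -1.1]
opening: 0.0384
```

Emit:
send_rows(
  motion="0 0 -0.5 0 0 0 30; 0 0 -1 0 0 0 30; 0 0 -1 0 0 0 30",
)

```text
clock: 10.35
position: [0.4506, 0.0259, 0.1161]
ee_rot: [1.156, 2.921, 0.0]
ft_force: [-0.5, -1.2, -0.7]
opening: 0.038
```

Emit:
send_rows(
  motion="0 0 -0.5 0 0 0 30; 0 0 -1 0 0 0 30; 0 0 -1 0 0 0 30",
)

```text
clock: 10.6
position: [0.4504, 0.0259, 0.1148]
ee_rot: [-1.156, -2.921, 0.0]
ft_force: [-0.6, 0.5, -0.7]
opening: 0.0385
```

Emit:
send_rows(
  motion="0 0 -0.5 0 0 0 30; 0 0 -0.7 0 0 0 30; 0 0 -0.7 0 0 0 30",
)

```text
clock: 10.85
position: [0.4505, 0.0259, 0.1142]
ee_rot: [-1.156, -2.921, 0.0]
ft_force: [0.7, -0.2, -0.4]
opening: 0.038
```

```bash
python3 - <<'E'
from h import *
c=camera('scene')
a=c['img'][140:290,80:280];cv2.imwrite('pics/s5z.png',cv2.resize(a,(800,600))[:,:,::-1]);print(state()['position'],state()['ft_force'])
E
```

```text
[0.45049365 0.02588996 0.11420305] [-0.34962483 -0.68052866 -0.94378986]
```

View pics/s5z.png

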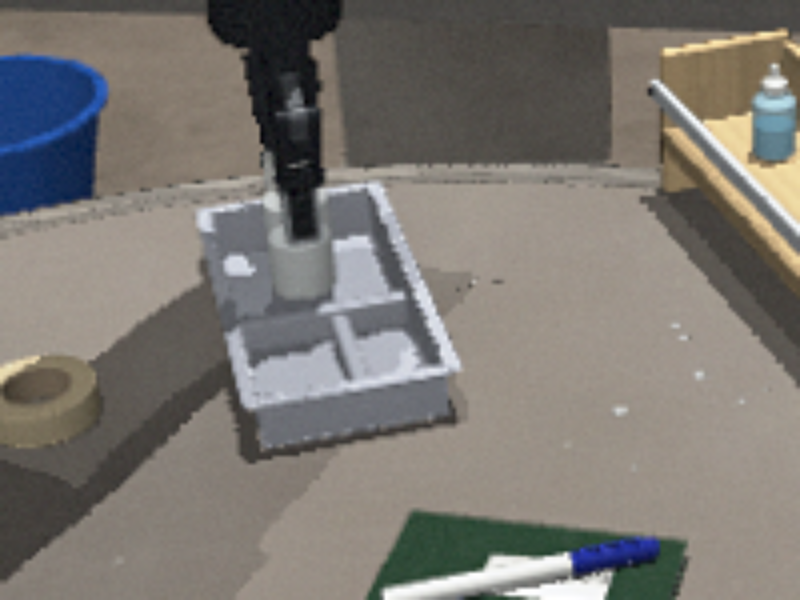

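Emit:
send_rows(
  motion="0 0 -0.4 0 0 0 30; 0 0 -0.7 0 0 0 30; 0 0 -0.7 0 0 0 30",
)

```text
clock: 11.15
position: [0.4505, 0.0258, 0.1142]
ee_rot: [1.156, 2.921, 0.0]
ft_force: [-2.6, -0.0, 5.9]
opening: 0.0381
```

Emit:
send_rows(
  motion="0 0 -0.4 0 0 0 30; 0 0 -0.7 0 0 0 30; 0 0 -0.7 0 0 0 30",
)

```text
clock: 11.4
position: [0.4505, 0.0258, 0.1141]
ee_rot: [1.156, 2.92, 0.0]
ft_force: [-4.6, -0.9, 12.2]
opening: 0.0382
```

The bottle is touching the floor, with 12 N of upward force. I'll ease off slightly and release.

Emit:
send_rows(
  motion="0 0 0.8 0 0 0 30; 0 0 0.8 0 0 0 36; 0 0 0.8 0 0 0 39; 0 0 0.8 0 0 0 41; 0 0 0.8 0 0 0 44; 0 0 0.8 0 0 0 48; 0 0 0.8 0 0 0 53; 0 0 0.8 0 0 0 58; 0 0 0.8 0 0 0 62; 0 0 0.8 0 0 0 66; 0 0 0.8 0 0 0 66",
)

```text
clock: 12.32
position: [0.4505, 0.0259, 0.1136]
ee_rot: [-1.156, -2.921, -0.0]
ft_force: [0.2, -0.7, -0.0]
opening: 0.0659
```

Emit:
send_rows(
  motion="0 0 3 0 0 0 66; 0 0 10 0 0 0 66; 0 0 20 0 0 0 66; 0 0 32 0 0 0 66; 0 0 46 0 0 0 66; 0 0 60 0 0 0 66; 0 0 75 0 0 0 66; 0 0 90 0 0 0 66; 0 0 105 0 0 0 66; 0 0 120 0 0 0 66; 0 0 130 0 0 0 66; 0 0 130 0 0 0 66",
)

```text
clock: 13.32
position: [0.4518, 0.026, 0.2465]
ee_rot: [1.154, 2.916, 0.004]
ft_force: [1.1, 0.4, 0.3]
opening: 0.0661
```

Emit:
send_rows(
  motion="-5 -5 0 0 0 0 66; -15 -15 0 0 0 0 66; -25 -30 0 0 0 0 66; -35 -50 0 0 0 0 66; -45 -70 0 0 0 0 66; -55 -95 0 0 0 0 66; -65 -120 0 0 0 0 66; -75 -145 0 0 0 0 66; -85 -165 0 0 0 0 66; -90 -180 0 0 0 0 66; -90 -180 0 0 0 0 66; -90 -180 0 0 0 0 66",
)

```text
clock: 14.32
position: [0.3589, -0.1545, 0.2428]
ee_rot: [-1.16, -2.918, -0.0]
ft_force: [-0.5, 0.3, 0.1]
opening: 0.0661
```

```bash
python3 - <<'E'
from h import *
c=camera('scene');save(c,'s6')
print(state()['position'],state()['ft_force'],state()['clock'])
for t in['bottle_center','domed_center','dropper_center']: print(t,[(np.round(r['point'],4),round(r['score'],2)) for r in mark_of(c,t)])
a=c['img'][110:290,80:400];cv2.imwrite('pics/s6z.png',cv2.resize(a,(800,450))[:,:,::-1])
c=camera('top');save(c,'t6')
for t in['bottle_center','domed_center','dropper_center']: print(t,[(np.round(r['point'],4),round(r['score'],2)) for r in mark_of(c,t)])
E
```

```text
[ 0.35939396 -0.15402731  0.24293359] [-0.65953177  0.29905588  0.4394203 ] 14.3667
bottle_center [(array([ 0.5409, -0.5066,  0.0415]), 0.62), (array([0.452 , 0.0217, 0.0444]), 0.56)]
domed_center [(array([ 0.5049, -0.3455,  0.0797]), 0.75), (array([ 0.3719, -0.3957,  0.0259]), 0.64)]
dropper_center [(array([ 0.6481, -0.1924,  0.0853]), 0.72)]
bottle_center [(array([0.4516, 0.0279, 0.0478]), 0.66), (array([ 0.5382, -0.5046,  0.0437]), 0.49)]
domed_center [(array([ 0.3736, -0.3904,  0.0308]), 0.54), (array([ 0.5096, -0.3438,  0.0775]), 0.46)]
dropper_center [(array([ 0.6482, -0.1918,  0.08  ]), 0.45)]
```

View pics/s6z.png

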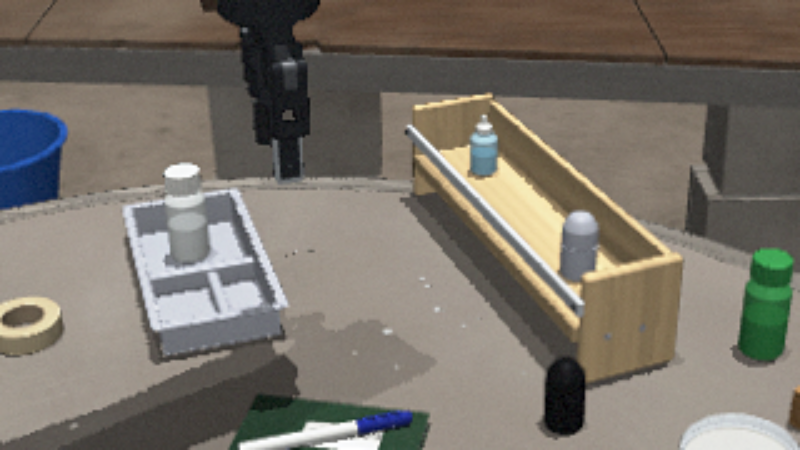

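View pics/t6.png

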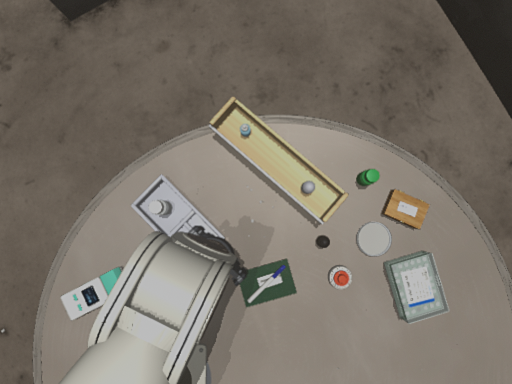

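The bottle stands upright in the large compartment, at (158,208) in the top view. The dropper at (245,130) and the domed bottle at (308,187) have not moved, and the arm is clear.

```bash
python3 -c "
from rig import *
print(sign_off())"
```

```text
the job is handed in; nothing more can be done
None
```

I picked the tall ribbed-cap bottle from the middle place of the shelf and set it down upright in the large compartment of the white tray. I lifted it 55 mm straight up, drew it forward over the rail, and lowered it until it touched the floor (12 N) before easing off and opening the fingers. The job was handed in at about 14.4 s.

**Bottle:** both cameras show it standing in the large compartment, centred at about (0.452, 0.025, 0.046) m. The two views differ by about 6 mm in y, close to the networks' stated accuracy.

**Other bottles:** the domed and dropper bottles are where they were, to within about 4 mm of measurement noise. The green and black look-alikes were not touched.

**Robot:** the arm is clear, with under 1 N on the tool. No check failed. The detector also reported the green and black look-alikes, and I told those apart by colour and position.

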